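Unload the vacuum pot with the lifting hook and lock its lid

ROBOT

A 6-joint arm with a two-finger parallel gripper is mounted at the origin on the work surface. World frame = base frame: x ahead of the robot, y to its left, z up, the work surface at z = 0. Lengths are in m, angles in rad, forces in N, time in s.
With the tool pointing down it reaches from about 0.25 to 0.775 m from the base axis. Payload 8.9 kg.
Tool frame: the origin (TCP) lies between the finger pads; the fingertips stand ahead of it and the grasp point (between the pads) lies 2 mm behind it (arm.tips_ahead is the z of the fingertips in the tool frame, in m); z points along the fingers, y is the line along which they close (so a half turn about z gives the same grasp; the last joint's range is limited). The gripper opens to 85 mm and grips with 20 to 120 N. Pads are 22 mm wide; open, the fingers measure 114 mm over their backs; the gripper's body (76 mm by 85 mm) begins 54 mm behind the grasp point. The pads swing forward as they close: fully open they stand 13 mm farther back than shut.
Start: joints at [0.979, 0.291, -0.153, 1.127, 0, 1.431], TCP at [0.23, 0.472, 0.248] pointing down, gripper open.
Joint ranges: [-2.52, 2.52], [-0.91, 1.74], [-1.3, 1.37], [-1.96, 2.02], [-1.52, 1.47], [-3.14, 3.14]. Speed limits (rad/s): [2.22, 2.22, 2.79, 3.14, 3.14, 3.14].

INTERFACE

Orientations are given as [roll, pitch, yaw] about the fixed x, y, z axes, in that order (R = Rz(yaw) Ry(pitch) Rx(roll)).
In Python, from bench import arm, viewer gives the robot as it stands. The module is installed in compiled form; this text tells all that it offers.
- The arm moves only by the tool carry_out, never from a script. Its argument "series" is a list of rows, each a list of 7 numbers: the opening in per cent of the stroke, from 0 (shut) to 100 (fully open), then the shift along the world's x, y, z in m, then the turn, a rotation vector about the world's x, y, z in degrees. In form: [[jaw, tx, ty, tz, ax, ay, az], ...]. A call has exactly 10 rows; each row shifts and turns the commanded pose from where the row before left it; what a row does not reach is not made up. A row lasts 1/10 s, in which the tool goes at most 50 mm and 8.59 degrees, less where a joint would pass 70% of its speed; a pose out of reach is approached as far as the arm can. A call with a gripper value outside its range is refused whole. The fingers move at their own pace and stop on an object; the grip force is fixed at half the most. Time passes only in rows, so rows that do not move let the fingers close, or fill a call up. It gives the time, the measured TCP pose, the force, the opening and the grip force at its end, in the units of the state.
- arm.read_state(): the state, without advancing time (a new reading comes with each control period).
- viewer.snapshot(name): name is "scene" or "side" or "wrist"; returns a dict with "img" (480x640x3 uint8, red, green, blue), "z_map" (480x640 float32, m along the optical axis (not along the pixel's ray), 0 where there is no reading), "vertical_fov" (degrees; the focal length in pixels is half the picture's height over the tangent of half this angle, whatever the lens; pixels are square), "cx", "cy" (the principal point, pixels), "k1" (the pictures are not rectified: a ray, as slopes to the right and down, at radius r is drawn at 1 + k1 r^2 times it, then the intrinsics apply), "rvec" (rotation vector, rad) and "tvec" (3), from world to camera coordinates, as OpenCV has them; the wrist camera has in their place "tool_from_camera" (4x4, takes a point from camera to tool coordinates, whose origin is the TCP and whose axes are the flange's). Camera axes: x right, y down, z forward; pixel columns grow to the right and rows downward; lengths in m; the calibration is good to about 2 mm. A picture is of the moment at which its call begins: read the wrist's pose just before it.
- arm.finish_job(): hands the job in; it is judged then, once.
The state is a dict: "time": time; "joints": joint angles; "qvel": joint speeds; "joint_efforts": joint torques, N m; "position": TCP position; "tool_rot": TCP orientation; "contact_force": force on the tool from outside, world axes, zero at the start; "wrist_torque": the same for the moment, N m; "finger_gap": finger opening in m; "gripper_force": force on a finger pad.
Only numpy, scipy, OpenCV 4.12 (cv2) and the standard library are available. Lean on these libraries where they do the work, as an engineer would, in place of code of your own. Each camera call takes 0.05 s, during which the arm holds its last target. There are 200 camera calls.

TASK

Use the lifting hook from its stand to fish every sample canister out of the vacuum pot by its wire bail and stand it upright in the shallow tray, then hang the hook back in the fork of its stand. After that close the pot: set the lid down flat on the rim with its lugs in the slots of the collar, and only then twist it clockwise (seen from above) under the lips until it stops. Leave the other things on the bench where they are.

Things in the scene. Friction and masses are not known exactly. Their poses are not given: they have to be found in the camera images.
- pot: Fixed round aluminium vacuum pot, 136 mm across, open rim at z = 100 mm. Origin at the centre of its underside, z up. Inside stand three upright steel sleeves of 52 mm bore, tops at z = 94 mm, floor at z = 8 mm, centred 33.5 mm from the axis at 30, 150, 270 degrees (from pot x, counter-clockwise seen from above). A hose nozzle sticks out 102 mm from the axis towards pot +x, 45 mm up.
- collar (a point): Centre of the pot's rim; axes as the pot's. The dark bayonet collar round it is 172 mm across, top 15 mm above. Angles from pot x, counter-clockwise, repeated after 180 degrees: -6.5 to 43.5 lip (9 mm free below); 43.5 to 103.5 open slot; 103.5 to 173.5 solid, whose end is the stop. Lips and solid parts begin at radius 69.5 mm; lugs have room out to 80.5 mm in the slots and under the lips.
- lid: Loose lid, 0.4 kg: disc 132 mm across, 8 mm thick; origin at the centre of its underside. Two lugs, 14 mm wide and 6 mm high, reach 78 mm out along +x and -x. On top a black grip bar along x, 64 x 16 mm, z 8 to 44 mm, gripped across y at z = 33 mm. Lower with its x at about 73 degrees to pot x; turned clockwise it stops with lid x parallel to pot x. Light friction, no spring.
- tray: Shallow aluminium tray fixed to the bench, 150 mm (x) by 220 mm (y) outside, walls 4 mm thick and 22 mm high, floor 4 mm thick; origin at the centre of its underside. Canisters go anywhere in it, standing on its floor.
- stand: Grey hook stand fixed to the bench. Base plate 10 mm thick, x -40 to 60, y -45 to 45 mm; post at x 36 to 54 mm, up to z = 135 mm; fork of two prongs, x -27 to 39 mm, z 125 to 135 mm, 16 mm wide each, with a 14 mm gap between them along y = 0, open towards the stand's -x. Origin at the underside, below where the hook hangs (x = y = 0).
- hook: Lifting hook, 0.12 kg, upright in the fork. Origin: centre of the underside of its 36 mm square, 4 mm thick collar, which rests on the prongs. Above, a handle 18 x 18 mm, z 4 to 54 mm, gripped at z = 30 mm. Below, a 4 mm rod down to z = -109 mm, then a foot along hook +x with its top at z = -105 mm and a tip at x 8 to 12 mm turned up to z = -100 mm; a loop rests at x 2 to 8 mm.
- can0: Steel sample canister, 0.14 kg: drum 42 mm across, 22 mm high, with an upright bail of 3.5 mm brass wire in its x-z plane: legs at x = -13 and 13 mm up to z = 37 mm, then sloping to a peak at x = 0, z = 50 mm (wire centre). Origin at the centre of its underside. Starts standing in one of the pot's sleeves, turned any way. Two or three canisters are present; an absent one reads None.
- can1: Steel sample canister, 0.14 kg: drum 42 mm across, 22 mm high, with an upright bail of 3.5 mm brass wire in its x-z plane: legs at x = -13 and 13 mm up to z = 37 mm, then sloping to a peak at x = 0, z = 50 mm (wire centre). Origin at the centre of its underside. Starts standing in one of the pot's sleeves, turned any way. Two or three canisters are present; an absent one reads None.
- can2: Steel sample canister, 0.14 kg: drum 42 mm across, 22 mm high, with an upright bail of 3.5 mm brass wire in its x-z plane: legs at x = -13 and 13 mm up to z = 37 mm, then sloping to a peak at x = 0, z = 50 mm (wire centre). Origin at the centre of its underside. Starts standing in one of the pot's sleeves, turned any way. Two or three canisters are present; an absent one reads None.
- oil: Bystander: white plastic oil bottle, 48 mm across, 110 mm high, origin under its centre.
- grease: Bystander: small grey grease can, 42 mm across, 35 mm high.
- bung: Bystander: black rubber bung, 42 mm across, 30 mm high.
Things that resemble listed ones, but are neither listed nor needed, are in the scene too. Leave any orange look-alike of the hook alone.

How it is judged:
On the way, in this order (a step that is already met when the one before it is completed fails the run):
1. every canister present stands upright in the tray (x of can0 in the frame of tray between -0.058 and 0.058 m and y of can0 in the frame of tray between -0.093 and 0.093 m and z of each of can0, can1, can2 in the frame of tray below 0.009 m and angle between each of can0, can1, can2's own z axis and vertical below 0.15 rad and linear speed of each of can0, can1, can2 below 0.03 m/s and x of can1 in the frame of tray between -0.058 and 0.058 m and y of can1 in the frame of tray between -0.093 and 0.093 m and x of can2 in the frame of tray between -0.058 and 0.058 m and y of can2 in the frame of tray between -0.093 and 0.093 m), for 0.2 s.
2. the hook hangs back in the fork of its stand, let go (x of hook in the frame of stand between -0.024 and 0.022 m and y of hook in the frame of stand between -0.012 and 0.012 m and z of hook in the frame of stand between 0.13 and 0.141 m and angle between hook's own z axis and vertical below 0.1 rad and linear speed of hook below 0.03 m/s and contact force between the fingers and hook below 0.2 N), for 0.2 s.
3. the lid lies flat on the rim with its lugs in the slots, not yet turned (horizontal distance between lid and pot below 0.006 m and z of lid in the frame of pot between 0.098 and 0.1035 m and angle between lid's own z axis and vertical below 0.04 rad and angle between the x axis of lid and the x axis of pot, either way round above 0.85 rad), for 0.1 s.
4. the lid is turned to the stops under the lips (horizontal distance between lid and pot below 0.006 m and z of lid in the frame of pot between 0.098 and 0.1035 m and angle between lid's own z axis and vertical below 0.04 rad and angle between the x axis of lid and the x axis of pot, either way round below 0.2 rad), for 0.2 s.
At the end, for the whole second after the job is handed in: Every canister present stands upright (0.15 rad) at rest on the tray floor; the hook hangs upright and at rest in the fork (22 mm along it); the lid lies flat on the rim, centred within 6 mm, its lugs under the lips within 0.2 rad of the stops, at rest (all of step 1 and all of step 2 and all of step 4 and linear speed of lid below 0.02 m/s); the robot touches nothing.
It fails at once if a bystander is pushed more than 50 mm from its place or knocked over (distance of any of oil, grease, bung from where it was at the start of the episode above 0.05 m or angle between oil's own z axis and vertical above 0.6 rad).
Of can0, can1, can2 only 2 to 3 are there at a start; the rules pass over those that are not, and their reading is None.
At some moment in a run one of lid may be knocked a few centimetres aside while the robot is not near it.
It also fails if it takes over 210 s, if anything falls off the work surface, if the arm or the gripper's body presses on something with over 40 N, if the wrist force passes 120 N, or if a joint passes its speed limit or range.

## Working session

There is one attempt and no reset: what is moved stays moved. The work goes in short steps, Python scripts to look and compute and a tool call to move; the robot and the scene stay as the last step left them, time stands still between calls to the robot, and variables do not carry over. Pictures are saved under pics/ and viewed, at most 14 in all, crops included, and the job is handed in when it is done.

Besides the shell and the picture viewer there is one more tool, called after ">>>" as name(argument=value, ...) on one line, values as JSON. carry_out: Moves the arm, as the interface text tells. Its arguments: {"type":"object","properties":{"series":{"type":"array","items":{"type":"array","items":{"type":"number"}}}},"required":["series"]}

```bash
mkdir -p pics; cat > h.py <<'E'
import numpy as np, cv2
from scipy.spatial.transform import Rotation as R
from bench import arm, viewer
def snap(name):
    s=arm.read_state(); d=viewer.snapshot(name); d['s']=s
    f=240/np.tan(np.radians(d['vertical_fov'])/2)
    d['f']=f
    if name=='wrist':
        T=np.eye(4); T[:3,:3]=R.from_euler('xyz',s['tool_rot']).as_matrix(); T[:3,3]=s['position']
        W=T@np.array(d['tool_from_camera'])
    else:
        V=np.eye(4); V[:3,:3]=cv2.Rodrigues(np.array(d['rvec'],float))[0]; V[:3,3]=np.ravel(d['tvec'])
        W=np.linalg.inv(V)
    d['W']=W
    return d
def save(d,fn): 
    cv2.imwrite('pics/'+fn,d['img'][:,:,::-1])
    np.savez('last_'+fn.replace('.png',''),img=d['img'],z=d['z_map'],W=d['W'],f=d['f'],cx=d['cx'],cy=d['cy'],k1=d['k1'])
def load(fn):
    q=np.load('last_'+fn+'.npz'); return dict(img=q['img'],z_map=q['z'],W=q['W'],f=float(q['f']),cx=float(q['cx']),cy=float(q['cy']),k1=float(q['k1']))
def rays(d,u,v):
    x=(np.asarray(u,float)-d['cx'])/d['f']; y=(np.asarray(v,float)-d['cy'])/d['f']
    a,b=x,y
    for _ in range(10):
        r=1+d['k1']*(a*a+b*b); a,b=x/r,y/r
    return np.stack([a,b,np.ones_like(a)],-1)
def cloud(d):
    v,u=np.mgrid[:480,:640]
    P=rays(d,u,v)*d['z_map'][...,None]
    P=P@d['W'][:3,:3].T+d['W'][:3,3]; P[d['z_map']==0]=np.nan
    return P
def atz(d,u,v,z):
    r=rays(d,u,v)@d['W'][:3,:3].T; o=d['W'][:3,3]
    t=(z-o[2])/r[...,2]; return o+r*t[...,None]
def crop(d,fn,x0,y0,x1,y1,k):
    cv2.imwrite('pics/'+fn,cv2.resize(d['img'][y0:y1,x0:x1,::-1],None,fx=k,fy=k,interpolation=cv2.INTER_CUBIC))
E
python3 - <<'E'
from h import *
for n in ['scene','side','wrist']:
    d=snap(n); save(d,n+'0.png'); print(n,d['W'][:3,3].round(3),d['f'],d['k1'])
s=arm.read_state(); print(s, arm.tips_ahead)
E
```

```text
scene [1.128 0.169 1.06 ] 563.9829122835657 -0.1328756982264963
side [ 0.014 -0.661  1.011] 510.0117790564825 -0.05884835128188945
wrist [0.161 0.506 0.374] 343.8440244854591 -0.06002130764554193
{'time': 0.15, 'joints': array([ 9.78723230e-01,  2.91138708e-01, -1.53945833e-01,  1.12668211e+00,
        1.78515216e-05,  1.43149852e+00]), 'qvel': array([ 0.00028704, -0.00296723,  0.0031059 , -0.00102907, -0.00047611,
       -0.00108076]), 'joint_efforts': array([ 5.92097804e-04, -5.37371600e+01,  3.31520176e+01,  1.14876148e-02,
       -1.25604729e-04, -4.40982802e-06]), 'position': array([0.22948644, 0.47184785, 0.24787319]), 'tool_rot': array([-3.14063421e+00, -1.52406100e-04,  2.68881729e+00]), 'contact_force': array([-0.47640147,  0.14504855, -0.63120415]), 'wrist_torque': array([-0.02130494,  0.00459481,  0.0031449 ]), 'gripper_force': 0.0, 'finger_gap': 0.08538508363394855} 0.017
```

View pics/scene0.png

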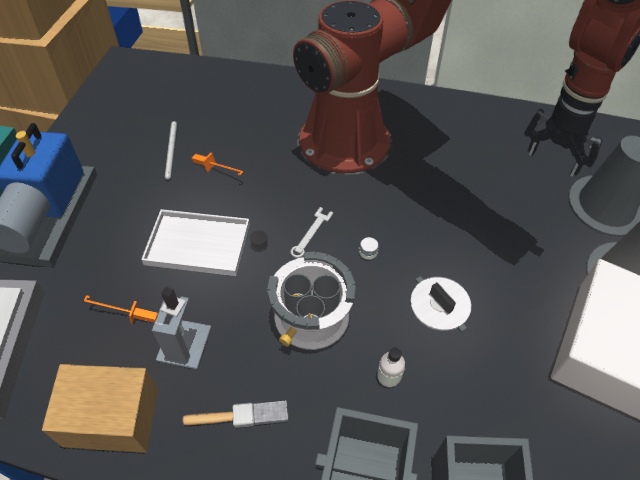

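View pics/side0.png

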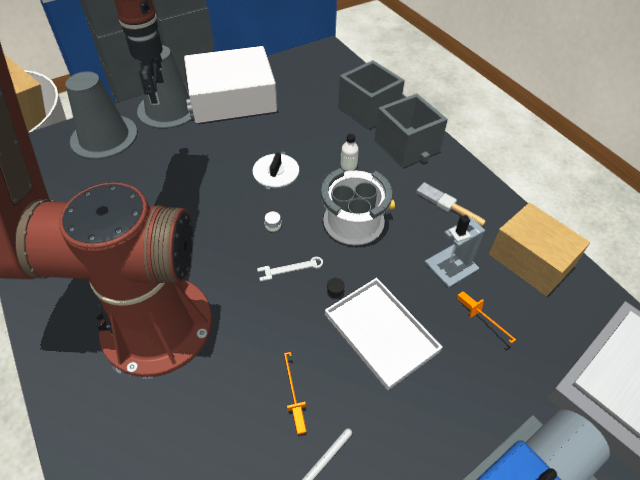

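```bash
python3 - <<'E'
from h import *
H=np.full((600,800),-1.0); C=np.zeros((600,800,3),np.uint8)
# ortho: row = (0.95-x), col = y+0.45, 1px=1mm, x 0.25..0.85 
out=[]
for n in ['scene0','side0']:
    d=load(n); P=cloud(d).reshape(-1,3); c=d['img'].reshape(-1,3)
    ok=np.isfinite(P[:,0])&(P[:,2]<0.25)&(P[:,2]>-0.02); P=P[ok];c=c[ok]
    for dx in (0,1):
      for dy in (0,1):
        r=np.round((0.85-P[:,0])*1000).astype(int)+dx; k=np.round((P[:,1]+0.45)*1000).astype(int)+dy
        m=(r>=0)&(r<600)&(k>=0)&(k<800)
        o=np.argsort(P[m,2]); rr,kk,zz,cc=r[m][o],k[m][o],P[m,2][o],c[m][o]
        up=zz>H[rr,kk]; rr,kk,zz,cc=rr[up],kk[up],zz[up],cc[up]
        H[rr,kk]=zz; C[rr,kk]=cc
    out.append(P)
np.savez('ortho',H=H,C=C)
for y in range(0,800,100): cv2.line(C,(y,0),(y,6),(255,0,0),1)
for x in range(0,600,100): cv2.line(C,(0,x),(6,x),(255,0,0),1)
cv2.imwrite('pics/ortho.png',C[:,:,::-1])
hh=cv2.applyColorMap(np.clip(H/0.2*255,0,255).astype(np.uint8),cv2.COLORMAP_JET); cv2.imwrite('pics/orthoH.png',hh)
d=load('scene0')
A=cv2.resize(d['img'][240:340,250:370,::-1],None,fx=3.3,fy=3.3,interpolation=cv2.INTER_CUBIC)
B=cv2.resize(d['img'][270:390,70:230,::-1],None,fx=2.5,fy=2.5,interpolation=cv2.INTER_CUBIC)
h=330; B=cv2.resize(B,(400,h)); A=cv2.resize(A,(396,h)); cv2.imwrite('pics/c1.png',np.hstack([A,B]))
E
```

```text
(no output)
```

View pics/ortho.png

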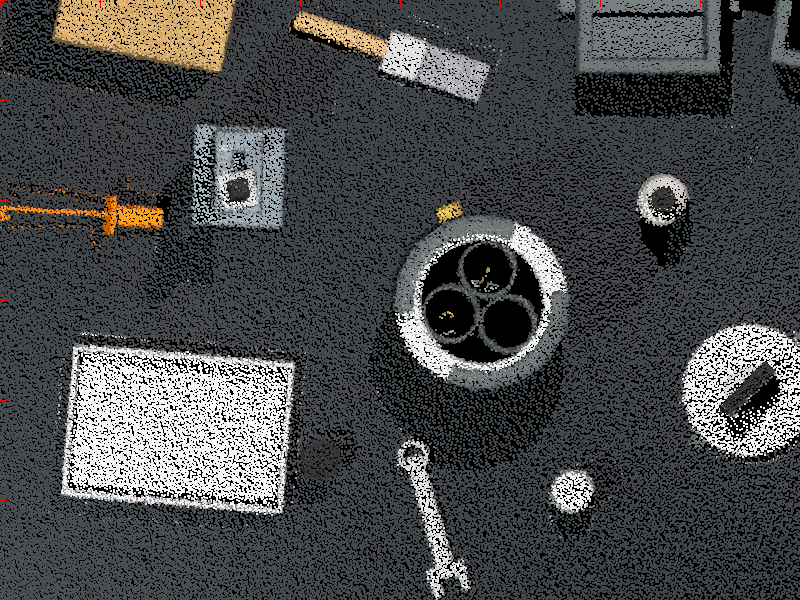

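View pics/c1.png

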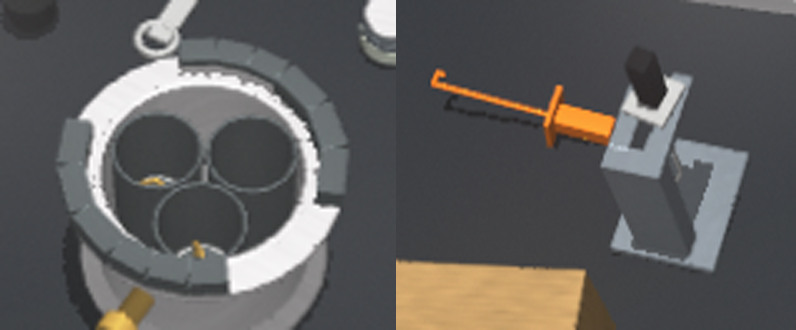

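```bash
python3 - <<'E'
from h import *
from scipy.optimize import least_squares
PS=[cloud(load(n)).reshape(-1,3) for n in ['scene0','side0']]
for P in PS:
    P=P[np.isfinite(P[:,0])]
    # table bias
    m=(abs(P[:,0]-.5)<.3)&(abs(P[:,1])<.3)&(abs(P[:,2])<.006); print('table',np.median(P[m,2]).round(4))
    # pot collar
    r=np.hypot(P[:,0]-.548,P[:,1]-.032); m=(r<.092)&(r>.065)&(P[:,2]>.110)&(P[:,2]<.12); Q=P[m]
    # annulus 69.5..86 : choose centre minimising out-of-range distances
    def res(p):
        q=np.hypot(Q[:,0]-p[0],Q[:,1]-p[1]); return np.maximum(0,q-.086)+np.maximum(0,.0695-q)
    s=least_squares(res,[.548,.032],loss='soft_l1',f_scale=.001); c=s.x
    a=np.degrees(np.arctan2(Q[:,1]-c[1],Q[:,0]-c[0]))
    h=np.histogram(a,bins=np.arange(-180,181,2))[0]>3
    print('pot',c.round(4),len(Q),np.median(Q[:,2]).round(4)); 
    e=np.flatnonzero(np.diff(h.astype(int)))
    print([(int(-180+2*(i+1)),int(h[i+1])) for i in e])
    # lid
    r=np.hypot(P[:,0]-.458,P[:,1]-.298); m=(r<.085)&(P[:,2]>.004)&(P[:,2]<.012); Q=P[m]
    c=Q[:,:2]; cc,rr=cv2.minEnclosingCircle((c[np.hypot(c[:,0]-.458,c[:,1]-.298)<.068]).astype(np.float32)); print('lid',np.round(cc,4),round(rr,4))
    B=P[(r<.06)&(P[:,2]>.038)&(P[:,2]<.05)]; rect=cv2.minAreaRect((B[:,:2]*1000).astype(np.float32)); print('bar',np.round(rect[0],1),np.round(rect[1],1),round(rect[2],1), len(B))
    # stand base
    B=P[(abs(P[:,0]-.67)<.07)&(abs(P[:,1]+.21)<.07)]
    b=B[(B[:,2]>.007)&(B[:,2]<.013)]; print('base',cv2.minAreaRect((b[:,:2]*1000).astype(np.float32)))
    b=B[(B[:,2]>.131)&(B[:,2]<.1365)]; print('prongs',cv2.minAreaRect((b[:,:2]*1000).astype(np.float32)),len(b))
    b=B[(B[:,2]>.1365)&(B[:,2]<.142)]; print('collar',cv2.minAreaRect((b[:,:2]*1000).astype(np.float32)),len(b))
    b=B[(B[:,2]>.186)&(B[:,2]<.195)]; print('handle',cv2.minAreaRect((b[:,:2]*1000).astype(np.float32)),len(b), np.median(b[:,2]))
    b=P[(abs(P[:,0]-.42)<.11)&(abs(P[:,1]+.27)<.14)&(P[:,2]>.018)&(P[:,2]<.026)]; 
    b=b[~((b[:,1]>-.16)&(b[:,0]<.41)&(b[:,0]>0.36)&(b[:,1]>-.15))]
    print('tray',cv2.minAreaRect((b[:,:2]*1000).astype(np.float32)))
d=load('side0'); crop(d,'c2.png',410,195,530,355,3.7)
d=snap('wrist'); print(d['tool_from_camera'])
E
```

```text
table 0.0009
pot [0.5488 0.0318] 1329 0.1155
[(-156, 0), (-98, 1), (24, 0), (82, 1)]
lid [0.4584 0.2983] 0.068
bar [461.3 297.9] [63.4 17.5] 44.0 212
base ((670.5658569335938, -212.3988037109375), (109.39332580566406, 92.3098373413086), 2.4820072650909424)
prongs ((678.7628173828125, -211.69984436035156), (82.27250671386719, 49.47197723388672), 2.7612059116363525) 378
collar ((679.1011352539062, -210.75779724121094), (80.48651885986328, 47.093658447265625), 3.4780452251434326) 327
handle ((661.6033325195312, -212.40245056152344), (18.895463943481445, 17.046995162963867), 76.01876068115234) 83 0.18881821001752352
tray ((421.8542175292969, -273.6459045410156), (155.43948364257812, 223.54905700683594), 4.826445579528809)
table 0.0014
pot [0.5486 0.0307] 769 0.1162
[(-156, 0), (-98, 1), (-60, 0), (-58, 1), (-52, 0), (-50, 1), (-44, 0), (-42, 1), (-40, 0), (-38, 1), (-28, 0), (-26, 1), (20, 0), (22, 1), (24, 0), (82, 1), (120, 0), (122, 1), (136, 0), (138, 1), (148, 0), (150, 1), (152, 0), (154, 1), (158, 0), (160, 1)]
lid [0.4583 0.2967] 0.0672
bar [461.  296.9] [64.9 17.1] 43.4 98
base ((674.1061401367188, -212.76087951660156), (104.28433227539062, 109.5089111328125), 84.41288757324219)
prongs ((678.8685302734375, -212.56253051757812), (48.242008209228516, 84.75324249267578), 88.49836730957031) 171
collar ((678.2958374023438, -212.2261505126953), (82.23204040527344, 46.94096374511719), 0.8152137398719788) 233
handle ((660.50244140625, -212.36949157714844), (19.01555061340332, 18.908374786376953), 81.02989959716797) 62 0.1900329831226622
tray ((422.28875732421875, -272.47705078125), (153.3230438232422, 223.1345672607422), 4.537662982940674)
[[ 3.97299570e-04 -9.54626928e-01 -2.97804080e-01  7.66767875e-02]
 [ 9.99999917e-01  4.04787462e-04  3.65291343e-05  7.16732355e-04]
 [ 8.56756627e-05 -2.97804070e-01  9.54627010e-01 -1.25710933e-01]
 [ 0.00000000e+00  0.00000000e+00  0.00000000e+00  1.00000000e+00]]
```

View pics/c2.png

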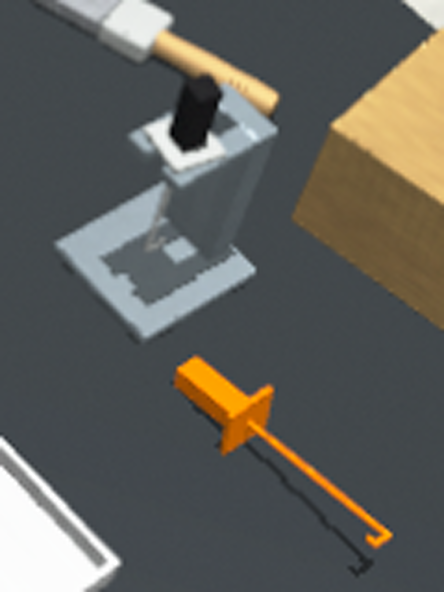

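The hook candidates are the black-handled hook in the grey stand (scene 170,300), which is the one I want, and two orange look-alikes at (145,314) and (205,162). The close crop shows the black handle over a light collar in the fork, with its thin rod below. Next I move above the pot for a wrist view.

>>> carry_out(series=[[100,0.028,-0.038,0.007,0,0,1.5],[100,0.028,-0.038,0.007,0,0,1.5],[100,0.028,-0.038,0.007,0,0,1.5],[100,0.028,-0.038,0.007,0,0,1.5],[100,0.028,-0.038,0.007,0,0,1.5],[100,0.028,-0.038,0.007,0,0,1.5],[100,0.028,-0.038,0.007,0,0,1.5],[100,0.028,-0.038,0.007,0,0,1.5],[100,0.028,-0.038,0.007,0,0,1.5],[100,0.028,-0.038,0.007,0,0,1.5]])

```text
time: 1.2
position: [0.5104, 0.0902, 0.3186]
tool_rot: [3.141, 0.0, 2.951]
contact_force: [0.3, 1.4, 0.4]
finger_gap: 0.0858
gripper_force: 0.0
```

>>> carry_out(series=[[100,0.013,-0.02,0.004,0,0,0],[100,0.013,-0.02,0.004,0,0,0],[100,0.013,-0.02,0.004,0,0,0],[100,0,0,0,0,0,0],[100,0,0,0,0,0,0],[100,0,0,0,0,0,0],[100,0,0,0,0,0,0],[100,0,0,0,0,0,0],[100,0,0,0,0,0,0],[100,0,0,0,0,0,0]])

```text
time: 2.2
position: [0.5486, 0.0324, 0.3304]
tool_rot: [3.142, 0.0, 2.951]
contact_force: [0.0, -0.5, 0.5]
finger_gap: 0.0854
gripper_force: 0.0
```

```bash
python3 - <<'E'
from h import *
d=snap('wrist'); save(d,'w1.png'); s=d['s']; print(s['time'],s['position'],np.degrees(s['tool_rot']))
crop(d,'w1c.png',200,80,480,330,2.4)
E
```

```text
2.2 [0.54855924 0.03236061 0.33039012] [1.79999545e+02 4.92263478e-03 1.69079551e+02]
```

View pics/w1.png

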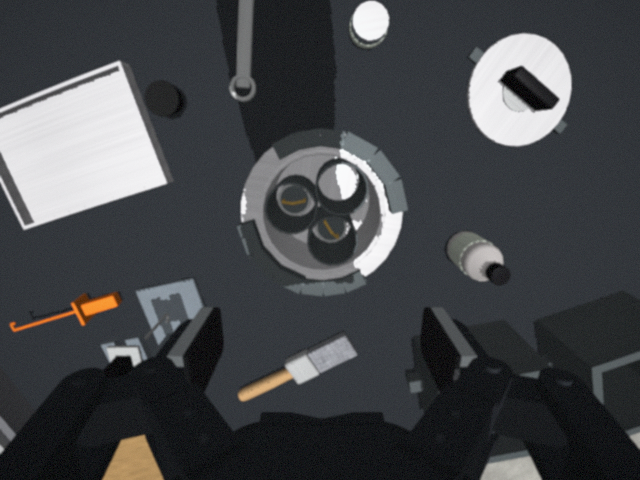

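```bash
python3 - <<'E'
from h import *
d=load('w1'); crop(d,'w1d.png',260,160,370,270,5.4)
E
```

```text
(no output)
```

View pics/w1d.png

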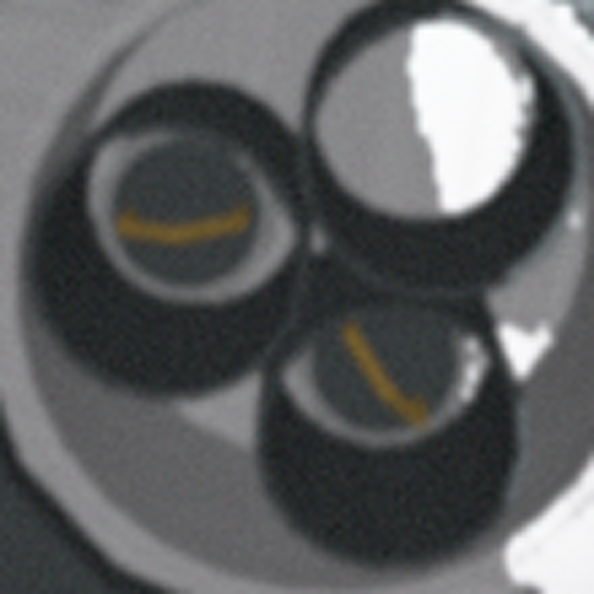

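```bash
python3 - <<'E'
from h import *
d=load('w1')
def p(u,v,z): return atz(d,260+(u+.5)/5.4-.5,160+(v+.5)/5.4-.5,z)
for n,e1,e2,pk,c in [('A',(120,222),(247,215),(180,237),(185,212)),('B',(348,328),(425,418),(380,380),(385,365))]:
    a=p(*e1,.045);b=p(*e2,.045); 
    print(n,'leg mid',((a+b)/2).round(4),'len',np.linalg.norm(a-b).round(4),'bail ang',np.degrees(np.arctan2(*(b-a)[[1,0]])).round(1),'peak',p(*pk,.058).round(4),'drum',p(*c,.030).round(4))
# collar from wrist cloud
P=cloud(d).reshape(-1,3);P=P[np.isfinite(P[:,0])]
from scipy.optimize import least_squares
r=np.hypot(P[:,0]-.5487,P[:,1]-.0313);Q=P[(r<.092)&(r>.065)&(P[:,2]>.11)&(P[:,2]<.12)]
res=lambda q:(lambda h:np.maximum(0,h-.086)+np.maximum(0,.0695-h))(np.hypot(Q[:,0]-q[0],Q[:,1]-q[1]))
print('pot',least_squares(res,[.548,.032],loss='soft_l1',f_scale=.001).x,np.median(Q[:,2]))
y=np.radians(-20.7)
for a in (30,150,270): print('sleeve',(.5487+.0335*np.cos(y+np.radians(a))).round(4),(.0313+.0335*np.sin(y+np.radians(a))).round(4))
E
```

```text
A leg mid [0.5363 0.0014 0.045 ] len 0.0284 bail ang 82.2 peak [0.5381 0.0013 0.058 ] drum [5.371e-01 4.000e-04 3.000e-02]
B leg mid [0.5799 0.0395 0.045 ] len 0.0277 bail ang 29.1 peak [0.5777 0.038  0.058 ] drum [0.5817 0.0391 0.03  ]
pot [0.54811285 0.03315155] 0.11508824173716642
sleeve 0.5818 0.0367
sleeve 0.5275 0.0572
sleeve 0.5369 -0.0
```

>>> carry_out(series=[[100,0.0125,-0.027,-0.003,0,0,0],[100,0.0125,-0.027,-0.003,0,0,0],[100,0.0125,-0.027,-0.003,0,0,0],[100,0.0125,-0.027,-0.003,0,0,0],[100,0.0125,-0.027,-0.003,0,0,0],[100,0.0125,-0.027,-0.003,0,0,0],[100,0.0125,-0.027,-0.003,0,0,0],[100,0.0125,-0.027,-0.003,0,0,0],[100,0.0125,-0.0284,-0.006,0,0,0],[100,0,0,0,0,0,0]])

```text
time: 3.25
position: [0.6615, -0.2157, 0.298]
tool_rot: [-3.141, -0.002, 2.948]
contact_force: [-1.2, -0.1, -0.9]
finger_gap: 0.0854
gripper_force: 0.0
```

```bash
python3 - <<'E'
from h import *
d=snap('wrist'); save(d,'w2.png'); s=d['s']; print(s['time'],s['position'],np.degrees(s['tool_rot']))
P=cloud(d).reshape(-1,3);P=P[np.isfinite(P[:,0])]
B=P[(abs(P[:,0]-.661)<.03)&(abs(P[:,1]+.212)<.03)]
b=B[(B[:,2]>.183)&(B[:,2]<.197)]; print('handle',cv2.minAreaRect((b[:,:2]*1000).astype(np.float32)),len(b), np.median(b[:,2]))
crop(d,'w2c.png',190,130,450,340,3)
E
```

```text
3.25 [ 0.66148845 -0.21570001  0.29799843] [-1.79978094e+02 -1.04313459e-01  1.68886026e+02]
handle ((661.2726440429688, -211.01832580566406), (17.961477279663086, 18.685461044311523), 81.7469482421875) 622 0.1889150562742705
```

View pics/w2c.png

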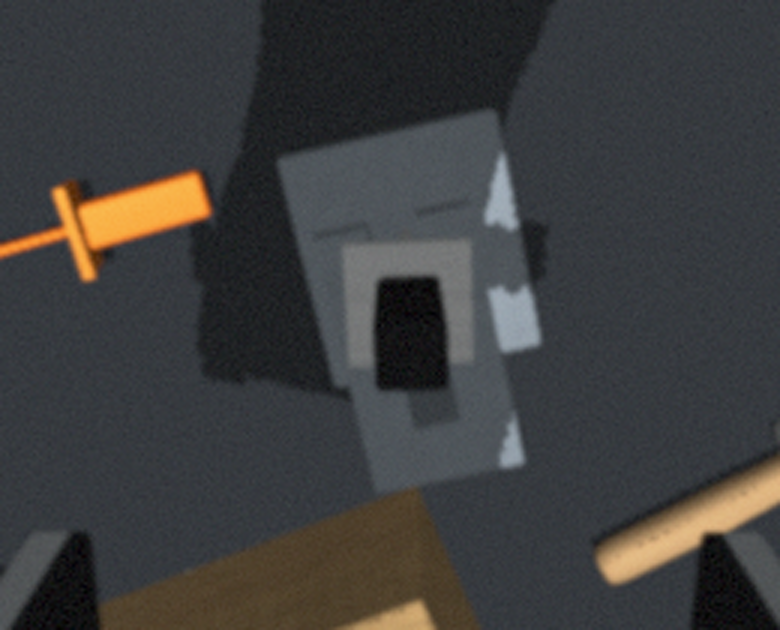

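>>> carry_out(series=[[100,0,0.004,-0.015,0,0,0],[100,0,0,-0.02,0,0,0],[100,0,0,-0.02,0,0,0],[100,0,0,-0.02,0,0,0],[100,0,0,-0.02,0,0,0],[100,0,0,-0.02,0,0,0],[100,0,0,-0.013,0,0,0],[100,0,0,-0.006,0,0,0],[100,0,0,0,0,0,0],[100,0,0,0,0,0,0]])

```text
time: 4.3
position: [0.6616, -0.2083, 0.1673]
tool_rot: [-3.141, 0.001, 2.951]
contact_force: [0.7, -0.2, 0.7]
finger_gap: 0.0855
gripper_force: 0.0
```

>>> carry_out(series=[[0,0,0,0,0,0,0],[0,0,0,0,0,0,0],[0,0,0,0,0,0,0],[0,0,0,0,0,0,0],[0,0,0,0,0,0,0],[0,0,0,0,0,0,0],[0,0,0,0,0,0,0],[0,0,0,0,0,0,0],[0,0,0,0,0,0,0],[0,0,0,0,0,0,0]])

```text
time: 5.3
position: [0.6613, -0.2084, 0.1666]
tool_rot: [-3.141, 0.0, 2.951]
contact_force: [-0.8, -0.8, 4.2]
finger_gap: 0.0175
gripper_force: 59.0
```

>>> carry_out(series=[[0,0,0,0.003,0,0,0],[0,0,0,0.003,0,0,0],[0,-0.01,-0.0005,0,0,0,0],[0,-0.01,-0.0005,0,0,0,0],[0,-0.01,-0.0005,0,0,0,0],[0,-0.01,-0.0005,0,0,0,0],[0,-0.015,-0.0005,0,0,0,0],[0,-0.015,-0.0005,0,0,0,0],[0,0,0,0,0,0,0],[0,0,0,0,0,0,0]])

```text
time: 6.3
position: [0.5915, -0.2113, 0.1725]
tool_rot: [3.141, 0.0, 2.95]
contact_force: [0.3, -0.5, -1.8]
finger_gap: 0.0172
gripper_force: 58.5
```

>>> carry_out(series=[[0,0,0,0.02,0,0,0],[0,0,0,0.03,0,0,0],[0,0,0,0.03,0,0,0],[0,0,0,0.03,0,0,0],[0,0,0,0.02,0,0,0],[0,0,0,0,0,0,0],[0,0,0,0,0,0,0],[0,0,0,0,0,0,0],[0,0,0,0,0,0,0],[0,0,0,0,0,0,0]])

```text
time: 7.3
position: [0.5909, -0.2112, 0.3014]
tool_rot: [3.141, -0.001, 2.951]
contact_force: [-1.0, 0.3, -1.3]
finger_gap: 0.0174
gripper_force: 58.5
```

```bash
python3 - <<'E'
from h import *
I=[]
w=snap('wrist'); save(w,'w3.png'); s=w['s']; print(s['time'],s['position'],np.degrees(s['tool_rot']))
S=snap('side'); save(S,'s3.png'); C=snap('scene'); save(C,'c3.png')
def pix(d,p):
    q=np.linalg.inv(d['W'])@np.append(p,1); x=q[:2]/q[2]; x=x*(1+d['k1']*(x@x)); return x*d['f']+[d['cx'],d['cy']]
t=np.array(s['position'])+[0,0,-.0316-.107]
for d in (w,S,C):
    c=pix(d,t).astype(int); print(c)
    x0,y0=np.clip(c-40,0,[560,400]); I.append(cv2.resize(d['img'][y0:y0+80,x0:x0+80,::-1],(266,266),interpolation=cv2.INTER_CUBIC)); print(x0,y0)
cv2.imwrite('pics/h3.png',np.hstack(I))
E
```

```text
7.3 [ 0.59091368 -0.21115812  0.30139028] [ 1.79977980e+02 -8.04829298e-02  1.69058316e+02]
[320 239]
280 199
[436 238]
396 198
[183 268]
143 228
```

View pics/h3.png

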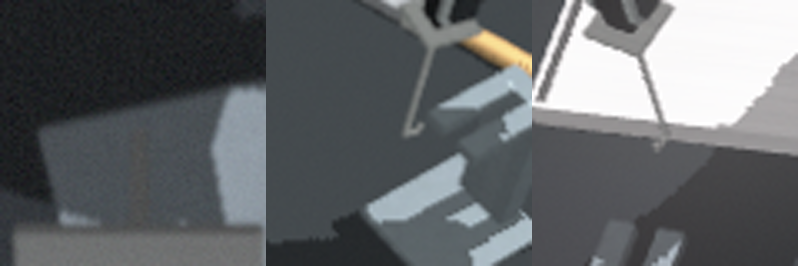

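```bash
python3 - <<'E'
from h import *
S=load('s3');C=load('c3')
def px(x0,y0,k,u,v): return x0+(u-266*k+.5)/3.325-.5, y0+(v+.5)/3.325-.5
def tri(a,b):
    ra=rays(S,*a)@S['W'][:3,:3].T; rb=rays(C,*b)@C['W'][:3,:3].T; oa,ob=S['W'][:3,3],C['W'][:3,3]
    t=np.linalg.lstsq(np.stack([ra,-rb],1),ob-oa,rcond=None)[0]; return (oa+ra*t[0]+ob+rb*t[1])/2, np.linalg.norm(oa+ra*t[0]-ob-rb*t[1])
for n,a,b in [('rodbot',(407,134),(664,140)),('tip',(421,128),(656,148)),('rodtop',(433,50),(641,55))]:
    p,e=tri(px(396,198,1,*a),px(143,228,2,*b)); print(n,p.round(4),'rel TCP',(p-[.59091,-.21116,.30139]).round(4),'miss',e.round(4))
E
```

```text
rodbot [ 0.5941 -0.2128  0.163 ] rel TCP [ 0.0032 -0.0016 -0.1383] miss 0.0003
tip [ 0.6027 -0.2146  0.1661] rel TCP [ 0.0118 -0.0035 -0.1353] miss 0.0011
rodtop [ 0.5934 -0.2116  0.2446] rel TCP [ 0.0025 -0.0004 -0.0568] miss 0.0025
```

>>> carry_out(series=[[0,-0.006,0.018,0,0,0,0.3],[0,-0.008,0.0235,0,0,0,0.3],[0,-0.008,0.0235,0,0,0,0.3],[0,-0.008,0.0235,0,0,0,0.3],[0,-0.008,0.0235,0,0,0,0.3],[0,-0.008,0.0235,0,0,0,0.3],[0,-0.008,0.0235,0,0,0,0.3],[0,-0.008,0.0235,0,0,0,0.3],[0,-0.007,0.0215,0,0,0,0.3],[0,-0.004,0.011,0,0,0,0.3]])

```text
time: 8.45
position: [0.5176, 0.0051, 0.3025]
tool_rot: [3.141, 0.0, 3.004]
contact_force: [-0.6, 0.3, -1.3]
finger_gap: 0.0171
gripper_force: 58.6
```

>>> carry_out(series=[[0,0,0,0,0,0,0],[0,0,0,0,0,0,0],[0,0,0,-0.01,0,0,0],[0,0,0,-0.01,0,0,0],[0,0,0,-0.01,0,0,0],[0,0,0,0,0,0,0],[0,0,0,0,0,0,0],[0,0,0,0,0,0,0],[0,0,0,0,0,0,0],[0,0,0,0,0,0,0]])

```text
time: 9.45
position: [0.5184, 0.0037, 0.2726]
tool_rot: [3.142, 0.001, 3.003]
contact_force: [0.5, -0.4, -1.4]
finger_gap: 0.0171
gripper_force: 58.7
```

```bash
python3 - <<'E'
from h import *
C=snap('scene'); save(C,'c4.png'); S=snap('side'); save(S,'s4.png'); s=arm.read_state(); print(s['position'],np.degrees(s['tool_rot']))
cv2.imwrite('pics/v4.png',np.hstack([cv2.resize(C['img'][230:330,260:360,::-1],(400,400),interpolation=2),cv2.resize(S['img'][140:240,310:410,::-1],(400,400),interpolation=2)]))
E
```

```text
[0.51828693 0.00371717 0.27252224] [-1.79999705e+02  2.34799550e-02  1.72062078e+02]
```

View pics/v4.png

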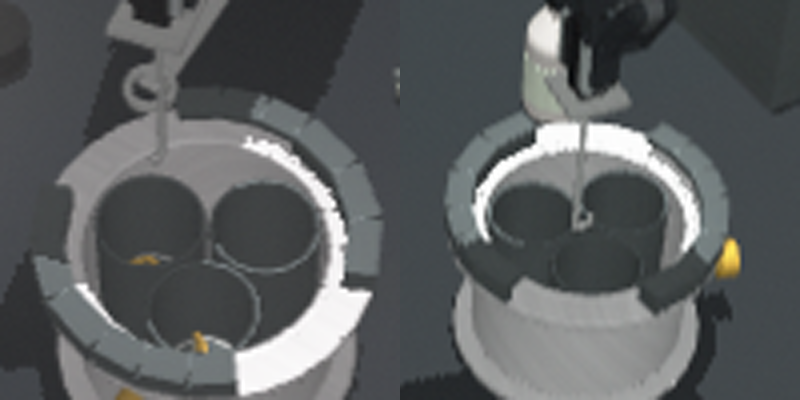

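>>> carry_out(series=[[0,0,0,-0.01,0,0,0],[0,0,0,-0.012,0,0,0],[0,0,0,-0.012,0,0,0],[0,0,0,-0.012,0,0,0],[0,0,0,-0.012,0,0,0],[0,0,0,-0.012,0,0,0],[0,0,0,-0.012,0,0,0],[0,0,0,-0.009,0,0,0],[0,0,0,0,0,0,0],[0,0,0,0,0,0,0]])

```text
time: 10.55
position: [0.5182, 0.0037, 0.1814]
tool_rot: [-3.142, -0.0, 3.003]
contact_force: [0.3, 0.4, 0.2]
finger_gap: 0.0176
gripper_force: 58.7
```

>>> carry_out(series=[[0,0.002,-0.0003,0,0,0,0],[0,0.002,-0.0003,0,0,0,0],[0,0.002,-0.0003,0,0,0,0],[0,0.002,-0.0003,0,0,0,0],[0,0.002,-0.0003,0,0,0,0],[0,0.002,-0.0003,0,0,0,0],[0,0,0,0,0,0,0],[0,0,0,0,0,0,0],[0,0,0,0,0,0,0],[0,0,0,0,0,0,0]])

```text
time: 11.55
position: [0.5301, 0.0019, 0.1813]
tool_rot: [-3.142, -0.0, 3.003]
contact_force: [0.2, -0.1, -1.0]
finger_gap: 0.0176
gripper_force: 58.7
```

>>> carry_out(series=[[0,0,0,0.004,0,0,0],[0,0,0,0.004,0,0,0],[0,0,0,0.004,0,0,0],[0,0,0,0.004,0,0,0],[0,0,0,0.004,0,0,0],[0,0,0,0.004,0,0,0],[0,0,0,0.004,0,0,0],[0,0,0,0,0,0,0],[0,0,0,0,0,0,0],[0,0,0,0,0,0,0]])

```text
time: 12.55
position: [0.5301, 0.0019, 0.2091]
tool_rot: [-3.142, -0.0, 3.003]
contact_force: [-0.9, -0.6, -3.1]
finger_gap: 0.0173
gripper_force: 58.5
```

>>> carry_out(series=[[0,0,0,0.006,0,0,0],[0,0,0,0.012,0,0,0],[0,0,0,0.016,0,0,0],[0,0,0,0.016,0,0,0],[0,0,0,0.016,0,0,0],[0,0,0,0.016,0,0,0],[0,0,0,0.016,0,0,0],[0,0,0,0.016,0,0,0],[0,0,0,0.007,0,0,0],[0,0,0,0,0,0,0]])

```text
time: 13.55
position: [0.5307, 0.0018, 0.3316]
tool_rot: [-3.142, 0.002, 3.003]
contact_force: [0.7, 0.3, -3.4]
finger_gap: 0.0169
gripper_force: 58.5
```

```bash
python3 - <<'E'
from h import *
C=snap('scene'); save(C,'c5.png'); S=snap('side'); save(S,'s5.png'); s=arm.read_state(); print(s['position'],s['contact_force'])
cv2.imwrite('pics/v5.png',np.hstack([cv2.resize(C['img'][190:320,250:380,::-1],(400,400),interpolation=2),cv2.resize(S['img'][110:240,300:430,::-1],(400,400),interpolation=2)]))
E
```

```text
[0.53002132 0.00189906 0.32999584] [-0.48744599  0.07068038 -3.21245808]
```

View pics/v5.png

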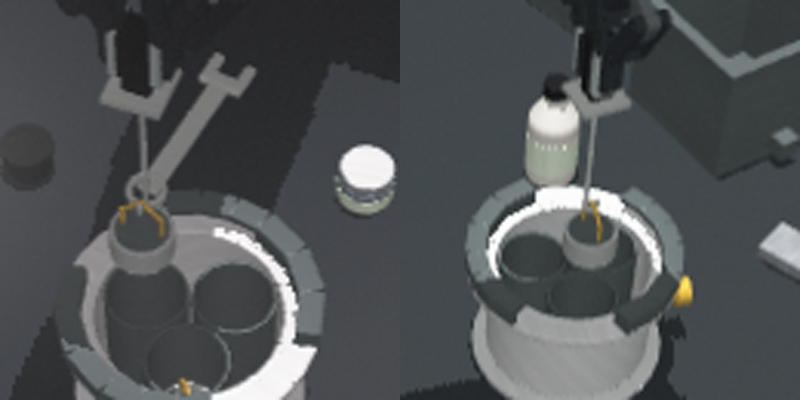

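>>> carry_out(series=[[0,-0.001,-0.004,0,0,0,0],[0,-0.003,-0.009,0,0,0,0],[0,-0.005,-0.014,0,0,0,0],[0,-0.006,-0.018,0,0,0,0],[0,-0.007,-0.02,0,0,0,0],[0,-0.007,-0.02,0,0,0,0],[0,-0.007,-0.02,0,0,0,0],[0,-0.007,-0.02,0,0,0,0],[0,-0.007,-0.02,0,0,0,0],[0,-0.007,-0.02,0,0,0,0]])

```text
time: 14.65
position: [0.472, -0.1648, 0.3302]
tool_rot: [-3.141, -0.0, 3.002]
contact_force: [-0.1, 0.6, -2.3]
finger_gap: 0.0175
gripper_force: 58.5
```

>>> carry_out(series=[[0,-0.007,-0.02,0,0,0,0],[0,-0.007,-0.02,0,0,0,0],[0,-0.007,-0.02,0,0,0,0],[0,-0.007,-0.02,0,0,0,0],[0,-0.007,-0.02,0,0,0,0],[0,-0.007,-0.02,0,0,0,0],[0,-0.006,-0.016,0,0,0,0],[0,-0.004,-0.011,0,0,0,0],[0,-0.003,-0.006,0,0,0,0],[0,-0.001,-0.003,0,0,0,0]])

```text
time: 15.65
position: [0.4166, -0.3196, 0.3302]
tool_rot: [3.141, -0.0, 3.002]
contact_force: [-0.1, 0.3, -3.3]
finger_gap: 0.0171
gripper_force: 58.6
```

>>> carry_out(series=[[0,0,0,0,0,0,0],[0,0,0,0,0,0,0],[0,0,0,-0.008,0,0,0],[0,0,0,-0.014,0,0,0],[0,0,0,-0.018,0,0,0],[0,0,0,-0.018,0,0,0],[0,0,0,-0.018,0,0,0],[0,0,0,-0.018,0,0,0],[0,0,0,-0.014,0,0,0],[0,0,0,-0.008,0,0,0]])

```text
time: 16.65
position: [0.4168, -0.3181, 0.2127]
tool_rot: [3.14, -0.001, 3.004]
contact_force: [0.5, -0.6, -3.9]
finger_gap: 0.0172
gripper_force: 58.6
```

>>> carry_out(series=[[0,0,0,-0.005,0,0,0],[0,0,0,-0.005,0,0,0],[0,0,0,-0.004,0,0,0],[0,0,0,-0.004,0,0,0],[0,0,0,-0.004,0,0,0],[0,0,0,-0.004,0,0,0],[0,0,0,-0.004,0,0,0],[0,0,0,-0.002,0,0,0],[0,0,0,0,0,0,0],[0,0,0,0,0,0,0]])

```text
time: 17.65
position: [0.4173, -0.3192, 0.1824]
tool_rot: [-3.141, 0.0, 3.003]
contact_force: [-0.0, -0.1, -1.2]
finger_gap: 0.0171
gripper_force: 58.8
```

>>> carry_out(series=[[0,0,0,-0.002,0,0,0],[0,0,0,0,0,0,0],[0,-0.002,0.0003,0,0,0,0],[0,-0.002,0.0003,0,0,0,0],[0,-0.002,0.0003,0,0,0,0],[0,-0.002,0.0003,0,0,0,0],[0,-0.002,0.0003,0,0,0,0],[0,-0.002,0.0003,0,0,0,0],[0,-0.002,0.0003,0,0,0,0],[0,-0.002,0.0003,0,0,0,0]])

```text
time: 18.65
position: [0.401, -0.3167, 0.1803]
tool_rot: [-3.142, -0.0, 3.003]
contact_force: [-0.6, -0.3, -1.6]
finger_gap: 0.0173
gripper_force: 58.8
```

>>> carry_out(series=[[0,0,0,0,0,0,0],[0,0,0,0.005,0,0,0],[0,0,0,0.01,0,0,0],[0,0,0,0.015,0,0,0],[0,0,0,0.02,0,0,0],[0,0,0,0.02,0,0,0],[0,0,0,0.02,0,0,0],[0,0,0,0.02,0,0,0],[0,0,0,0.01,0,0,0],[0,0,0,0,0,0,0]])

```text
time: 19.65
position: [0.4017, -0.3173, 0.3019]
tool_rot: [-3.14, 0.002, 3.003]
contact_force: [0.3, 0.2, -1.5]
finger_gap: 0.0175
gripper_force: 58.8
```

```bash
python3 - <<'E'
from h import *
C=snap('scene'); save(C,'c6.png'); S=snap('side'); save(S,'s6.png'); s=arm.read_state(); print(s['position'],s['contact_force'])
cv2.imwrite('pics/v6.png',np.hstack([cv2.resize(C['img'][180:310,120:250,::-1],(400,400),interpolation=2),cv2.resize(S['img'][260:390,310:440,::-1],(400,400),interpolation=2)]))
for d in (C,S):
    P=cloud(d).reshape(-1,3); r=np.hypot(P[:,0]-.425,P[:,1]+.32); m=(r<.05)&(P[:,2]>.02)&(P[:,2]<.032); print(m.sum(),np.nanmedian(P[m],0).round(4))
    B=P[(np.hypot(P[:,0]-.458,P[:,1]-.298)<.1)&(P[:,2]>.036)&(P[:,2]<.05)]; print('lid bar',cv2.minAreaRect((B[:,:2]*1000).astype(np.float32)))
E
```

```text
[ 0.40108199 -0.31658069  0.29986153] [ 0.18291412 -0.1577579  -1.12985878]
209 [ 0.4275 -0.3194  0.027 ]
lid bar ((461.2177734375, 297.95068359375), (62.539329528808594, 17.748018264770508), 45.56353759765625)
268 [ 0.4221 -0.3241  0.0269]
lid bar ((460.6120910644531, 296.2251281738281), (65.26551055908203, 16.622085571289062), 43.474185943603516)
```

View pics/v6.png

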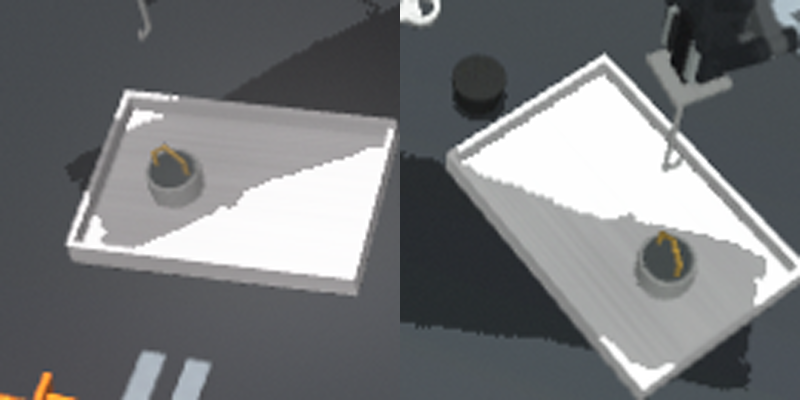

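>>> carry_out(series=[[0,0.005,0.01,0,0,0,-2.5],[0,0.009,0.02,0,0,0,-3],[0,0.009,0.02,0,0,0,-3],[0,0.009,0.02,0,0,0,-3],[0,0.009,0.02,0,0,0,-3],[0,0.009,0.02,0,0,0,-3],[0,0.009,0.02,0,0,0,-3],[0,0.009,0.02,0,0,0,-3],[0,0.009,0.02,0,0,0,-3],[0,0.009,0.02,0,0,0,-3]])

```text
time: 20.75
position: [0.487, -0.1256, 0.2991]
tool_rot: [-3.141, -0.002, 2.486]
contact_force: [0.4, -0.2, -1.0]
finger_gap: 0.0173
gripper_force: 58.8
```

>>> carry_out(series=[[0,0.01,0.021,0,0,0,-3],[0,0.01,0.021,0,0,0,-3],[0,0.01,0.021,0,0,0,-3],[0,0.01,0.021,0,0,0,-3],[0,0.01,0.021,0,0,0,-3],[0,0.01,0.021,0,0,0,-3],[0,0.01,0.021,0,0,0,-3],[0,0.009,0.02,0,0,0,-2.5],[0,0.0054,0.0136,0,0,0,0],[0,0,0,0,0,0,0]])

```text
time: 21.75
position: [0.5715, 0.0553, 0.2992]
tool_rot: [-3.14, -0.001, 2.081]
contact_force: [-0.2, -0.3, -1.0]
finger_gap: 0.0172
gripper_force: 58.8
```

>>> carry_out(series=[[0,0,0,-0.01,0,0,0],[0,0,0,-0.01,0,0,0],[0,0,0,-0.01,0,0,0],[0,0,0,0,0,0,0],[0,0,0,0,0,0,0],[0,0,0,0,0,0,0],[0,0,0,0,0,0,0],[0,0,0,0,0,0,0],[0,0,0,0,0,0,0],[0,0,0,0,0,0,0]])

```text
time: 22.75
position: [0.5716, 0.0539, 0.2704]
tool_rot: [3.141, 0.0, 2.078]
contact_force: [0.6, -0.7, -2.2]
finger_gap: 0.0172
gripper_force: 58.8
```

>>> carry_out(series=[[0,0,0,-0.01,0,0,0],[0,0,0,-0.012,0,0,0],[0,0,0,-0.012,0,0,0],[0,0,0,-0.012,0,0,0],[0,0,0,-0.012,0,0,0],[0,0,0,-0.012,0,0,0],[0,0,0,-0.012,0,0,0],[0,0,0,-0.007,0,0,0],[0,0,0,0,0,0,0],[0,0,0,0,0,0,0]])

```text
time: 23.75
position: [0.5717, 0.0539, 0.1815]
tool_rot: [3.141, 0.0, 2.078]
contact_force: [0.4, -0.2, -0.7]
finger_gap: 0.0177
gripper_force: 58.8
```

>>> carry_out(series=[[0,0.001,-0.0018,0,0,0,0],[0,0.001,-0.0018,0,0,0,0],[0,0.001,-0.0018,0,0,0,0],[0,0.001,-0.0018,0,0,0,0],[0,0.001,-0.0018,0,0,0,0],[0,0.001,-0.0018,0,0,0,0],[0,0,0,0,0,0,0],[0,0,0,0,0,0,0],[0,0,0,0,0,0,0],[0,0,0,0,0,0,0]])

```text
time: 24.75
position: [0.5775, 0.0432, 0.1813]
tool_rot: [-3.142, -0.0, 2.078]
contact_force: [-0.5, -0.9, -0.9]
finger_gap: 0.0175
gripper_force: 58.8
```

>>> carry_out(series=[[0,0,0,0.004,0,0,0],[0,0,0,0.004,0,0,0],[0,0,0,0.004,0,0,0],[0,0,0,0.004,0,0,0],[0,0,0,0.004,0,0,0],[0,0,0,0.004,0,0,0],[0,0,0,0.004,0,0,0],[0,0,0,0,0,0,0],[0,0,0,0,0,0,0],[0,0,0,0,0,0,0]])

```text
time: 25.75
position: [0.5774, 0.0431, 0.2091]
tool_rot: [-3.141, -0.0, 2.078]
contact_force: [0.6, -0.5, -1.7]
finger_gap: 0.0172
gripper_force: 58.7
```

>>> carry_out(series=[[0,0,0,0.006,0,0,0],[0,0,0,0.012,0,0,0],[0,0,0,0.016,0,0,0],[0,0,0,0.016,0,0,0],[0,0,0,0.016,0,0,0],[0,0,0,0.016,0,0,0],[0,0,0,0.016,0,0,0],[0,0,0,0.016,0,0,0],[0,0,0,0.007,0,0,0],[0,0,0,0,0,0,0]])

```text
time: 26.75
position: [0.5781, 0.0431, 0.3317]
tool_rot: [3.14, 0.001, 2.078]
contact_force: [-0.3, 0.1, -2.9]
finger_gap: 0.0172
gripper_force: 58.7
```

```bash
python3 - <<'E'
from h import *
C=snap('scene'); save(C,'c7.png'); S=snap('side'); save(S,'s7.png'); s=arm.read_state(); print(s['position'],s['contact_force'])
for d in (C,S):
    P=cloud(d).reshape(-1,3); r=np.hypot(P[:,0]-.582,P[:,1]-.037); m=(r<.04)&(P[:,2]>.125)&(P[:,2]<.22); print(m.sum(),np.nanmedian(P[m],0).round(4)); print(np.histogram(P[m,2],bins=np.arange(.12,.23,.01))[0])
cv2.imwrite('pics/v7.png',np.hstack([cv2.resize(C['img'][190:320,250:380,::-1],(400,400),interpolation=2),cv2.resize(S['img'][110:240,300:430,::-1],(400,400),interpolation=2)]))
E
```

```text
[0.57746353 0.04308165 0.32997045] [ 0.26968161 -0.76910679 -2.87317203]
470 [0.5875 0.0395 0.1708]
[  0   0   3  58 127 226  10  28  11   7   0]
297 [0.5767 0.0314 0.1699]
[  0   0   3  53  94 111   9  16   3   8   0]
```

>>> carry_out(series=[[0,-0.002,-0.003,0,0,0,0],[0,-0.004,-0.007,0,0,0,0],[0,-0.007,-0.011,0,0,0,0],[0,-0.009,-0.015,0,0,0,0],[0,-0.01,-0.016,0,0,0,0],[0,-0.01,-0.016,0,0,0,0],[0,-0.01,-0.016,0,0,0,0],[0,-0.01,-0.016,0,0,0,0],[0,-0.01,-0.016,0,0,0,0],[0,-0.01,-0.016,0,0,0,0]])

```text
time: 27.85
position: [0.4941, -0.0905, 0.3304]
tool_rot: [-3.141, 0.0, 2.077]
contact_force: [-0.4, -1.2, -2.6]
finger_gap: 0.0171
gripper_force: 58.7
```

>>> carry_out(series=[[0,-0.01,-0.016,0,0,0,0],[0,-0.01,-0.016,0,0,0,0],[0,-0.01,-0.016,0,0,0,0],[0,-0.01,-0.016,0,0,0,0],[0,-0.01,-0.016,0,0,0,0],[0,-0.01,-0.016,0,0,0,0],[0,-0.009,-0.016,0,0,0,0],[0,-0.006,-0.01,0,0,0,0],[0,-0.004,-0.007,0,0,0,0],[0,-0.001,-0.003,0,0,0,0]])

```text
time: 28.85
position: [0.415, -0.2215, 0.3304]
tool_rot: [3.142, 0.0, 2.077]
contact_force: [-0.5, 0.3, -2.7]
finger_gap: 0.017
gripper_force: 58.7
```

>>> carry_out(series=[[0,0,0,0,0,0,0],[0,0,0,0,0,0,0],[0,0,0,-0.008,0,0,0],[0,0,0,-0.014,0,0,0],[0,0,0,-0.018,0,0,0],[0,0,0,-0.018,0,0,0],[0,0,0,-0.018,0,0,0],[0,0,0,-0.018,0,0,0],[0,0,0,-0.014,0,0,0],[0,0,0,-0.008,0,0,0]])

```text
time: 29.85
position: [0.4151, -0.22, 0.2127]
tool_rot: [-3.141, -0.002, 2.079]
contact_force: [0.5, 0.2, -2.3]
finger_gap: 0.0174
gripper_force: 58.7
```

>>> carry_out(series=[[0,0,0,-0.005,0,0,0],[0,0,0,-0.005,0,0,0],[0,0,0,-0.004,0,0,0],[0,0,0,-0.004,0,0,0],[0,0,0,-0.004,0,0,0],[0,0,0,-0.004,0,0,0],[0,0,0,-0.004,0,0,0],[0,0,0,-0.003,0,0,0],[0,0,0,0,0,0,0],[0,0,0,0,0,0,0]])

```text
time: 30.85
position: [0.4156, -0.221, 0.1814]
tool_rot: [3.142, 0.0, 2.078]
contact_force: [-0.1, -0.1, -1.6]
finger_gap: 0.0171
gripper_force: 58.8
```

Back out along the foot, then go up.

>>> carry_out(series=[[0,0,0,-0.001,0,0,0],[0,0,0,0,0,0,0],[0,-0.001,0.0018,0,0,0,0],[0,-0.001,0.0018,0,0,0,0],[0,-0.001,0.0018,0,0,0,0],[0,-0.001,0.0018,0,0,0,0],[0,-0.001,0.0018,0,0,0,0],[0,-0.001,0.0018,0,0,0,0],[0,-0.001,0.0018,0,0,0,0],[0,-0.001,0.0018,0,0,0,0]])

```text
time: 31.85
position: [0.4075, -0.2064, 0.1803]
tool_rot: [-3.142, 0.0, 2.078]
contact_force: [0.5, 0.7, -1.0]
finger_gap: 0.017
gripper_force: 58.8
```

>>> carry_out(series=[[0,0,0,0,0,0,0],[0,0,0,0.005,0,0,0],[0,0,0,0.01,0,0,0],[0,0,0,0.015,0,0,0],[0,0,0,0.02,0,0,0],[0,0,0,0.02,0,0,0],[0,0,0,0.02,0,0,0],[0,0,0,0.02,0,0,0],[0,0,0,0.01,0,0,0],[0,0,0,0,0,0,0]])

```text
time: 32.85
position: [0.4082, -0.207, 0.3018]
tool_rot: [3.14, 0.003, 2.078]
contact_force: [0.6, 0.4, -1.5]
finger_gap: 0.0175
gripper_force: 58.9
```

```bash
python3 - <<'E'
from h import *
C=snap('scene'); save(C,'c8.png'); S=snap('side'); save(S,'s8.png'); s=arm.read_state(); print(s['position'],s['contact_force'],s['tool_rot'])
for d in (C,S):
    P=cloud(d).reshape(-1,3)
    for c in [(.425,-.321),(.42,-.228)]:
        r=np.hypot(P[:,0]-c[0],P[:,1]-c[1]); m=(r<.032)&(P[:,2]>.0245)&(P[:,2]<.030); print(m.sum(),np.nanmedian(P[m],0).round(4), 'bail',np.nanmax(P[(r<.03)&(P[:,2]<.07),2]).round(4))
    n='stand'; B=P[(abs(P[:,0]-.67)<.06)&(abs(P[:,1]+.21)<.05)&(P[:,2]>.131)&(P[:,2]<.14)]; print(n,cv2.minAreaRect((B[:,:2]*1000).astype(np.float32)),len(B))
cv2.imwrite('pics/v8.png',np.hstack([cv2.resize(C['img'][180:310,120:250,::-1],(400,400),interpolation=2),cv2.resize(S['img'][260:390,310:440,::-1],(400,400),interpolation=2)]))
E
```

```text
[ 0.40745488 -0.20645684  0.29989921] [-0.03510592  0.87144484 -1.66505519] [-3.14144413e+00 -2.91856625e-04  2.07785957e+00]
147 [ 0.4271 -0.3215  0.0274] bail 0.0581
153 [ 0.4212 -0.2273  0.0273] bail 0.059
stand ((677.6787719726562, -212.42872619628906), (83.8716812133789, 48.40332794189453), 1.5262606143951416) 758
205 [ 0.4219 -0.3241  0.0274] bail 0.0564
193 [ 0.4175 -0.2296  0.0274] bail 0.0579
stand ((677.6400756835938, -211.6986541748047), (84.82392120361328, 48.77153778076172), 2.6632816791534424) 504
```

View pics/v8.png

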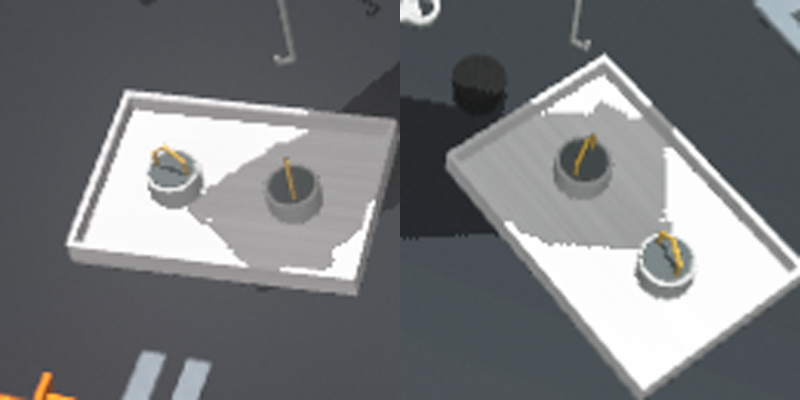

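>>> carry_out(series=[[0,0.01,0,0,0,0,3],[0,0.02,-0.0006,0,0,0,6],[0,0.022,-0.0008,0,0,0,6],[0,0.022,-0.0008,0,0,0,6],[0,0.022,-0.0008,0,0,0,6],[0,0.022,-0.0008,0,0,0,6],[0,0.022,-0.0008,0,0,0,6],[0,0.022,-0.0008,0,0,0,6],[0,0.0145,-0.0003,0,0,0,5],[0,0.007,0,0,0,0,0]])

```text
time: 33.95
position: [0.5916, -0.212, 0.2985]
tool_rot: [3.141, -0.002, 2.952]
contact_force: [-0.8, 0.3, -1.4]
finger_gap: 0.0173
gripper_force: 58.8
```

>>> carry_out(series=[[0,0,0,-0.01,0,0,0],[0,0,0,-0.02,0,0,0],[0,0,0,-0.02,0,0,0],[0,0,0,-0.02,0,0,0],[0,0,0,-0.02,0,0,0],[0,0,0,-0.02,0,0,0],[0,0,0,-0.012,0,0,0],[0,0,0,-0.005,0,0,0],[0,0,0,0,0,0,0],[0,0,0,0,0,0,0]])

```text
time: 34.95
position: [0.5913, -0.2124, 0.1741]
tool_rot: [-3.141, 0.001, 2.95]
contact_force: [0.3, -0.2, -1.0]
finger_gap: 0.0171
gripper_force: 58.8
```

>>> carry_out(series=[[0,0.005,0.0002,0,0,0,0],[0,0.008,0.0003,0,0,0,0],[0,0.009,0.0003,0,0,0,0],[0,0.01,0.0003,0,0,0,0],[0,0.01,0.0003,0,0,0,0],[0,0.01,0.0003,0,0,0,0],[0,0.01,0.0003,0,0,0,0],[0,0.006,0.0002,0,0,0,0],[0,0.002,0.0001,0,0,0,0],[0,0,0,0,0,0,0]])

```text
time: 35.95
position: [0.6613, -0.2098, 0.1731]
tool_rot: [3.142, -0.0, 2.951]
contact_force: [-1.3, -0.9, -0.5]
finger_gap: 0.0174
gripper_force: 58.8
```

>>> carry_out(series=[[0,0,0,-0.002,0,0,0],[0,0,0,-0.002,0,0,0],[0,0,0,-0.002,0,0,0],[0,0,0,-0.001,0,0,0],[0,0,0,0,0,0,0],[0,0,0,0,0,0,0],[0,0,0,0,0,0,0],[0,0,0,0,0,0,0],[0,0,0,0,0,0,0],[0,0,0,0,0,0,0]])

```text
time: 36.95
position: [0.6609, -0.2099, 0.1666]
tool_rot: [-3.141, -0.0, 2.951]
contact_force: [-5.7, 1.1, 5.4]
finger_gap: 0.017
gripper_force: 59.4
```

>>> carry_out(series=[[40,0,0,0,0,0,0],[60,0,0,0,0,0,0],[80,0,0,0,0,0,0],[100,0,0,0,0,0,0],[100,0,0,0,0,0,0],[100,0,0,0,0,0,0],[100,0,0,0,0,0,0],[100,0,0,0,0,0,0],[100,0,0,0,0,0,0],[100,0,0,0,0,0,0]])

```text
time: 37.95
position: [0.6611, -0.2099, 0.1663]
tool_rot: [3.142, -0.0, 2.951]
contact_force: [-0.2, -0.1, -0.3]
finger_gap: 0.0855
gripper_force: 0.0
```

>>> carry_out(series=[[100,0,0,0.01,0,0,0],[100,0,0,0.02,0,0,0],[100,0,0,0.02,0,0,0],[100,0,0,0.02,0,0,0],[100,0,0,0.02,0,0,0],[100,0,0,0.02,0,0,0],[100,0,0,0.02,0,0,0],[100,0,0,0.02,0,0,0],[100,0,0,0,0,0,0],[100,0,0,0,0,0,0]])

```text
time: 38.95
position: [0.6613, -0.21, 0.3168]
tool_rot: [-3.141, 0.001, 2.951]
contact_force: [0.2, -0.7, -0.4]
finger_gap: 0.0849
gripper_force: 0.0
```

```bash
python3 - <<'E'
from h import *
d=snap('wrist'); save(d,'w9.png'); s=d['s']; print(s['time'],s['position'],s['tool_rot'])
S=snap('side'); C=snap('scene')
for d in (d,S,C):
    P=cloud(d).reshape(-1,3);P=P[np.isfinite(P[:,0])]
    B=P[(abs(P[:,0]-.661)<.03)&(abs(P[:,1]+.212)<.03)]
    b=B[(B[:,2]>.184)&(B[:,2]<.196)]; print('handle',cv2.minAreaRect((b[:,:2]*1000).astype(np.float32)),len(b), np.median(b[:,2]))
    B=P[(np.hypot(P[:,0]-.458,P[:,1]-.298)<.15)&(P[:,2]>.036)&(P[:,2]<.05)]; 
    if len(B): print('lid bar',cv2.minAreaRect((B[:,:2]*1000).astype(np.float32)),len(B))
cv2.imwrite('pics/v9.png',np.hstack([cv2.resize(C['img'][260:390,120:250,::-1],(400,400),interpolation=2),cv2.resize(S['img'][170:300,400:530,::-1],(400,400),interpolation=2)]))
E
```

```text
38.95 [ 0.66125213 -0.20998533  0.31676073] [-3.14135356e+00  1.04208838e-03  2.95063063e+00]
handle ((661.4234008789062, -209.11927795410156), (17.992103576660156, 17.632360458374023), 78.72975158691406) 540 0.1889133118281345
handle ((660.5372314453125, -210.57945251464844), (19.927061080932617, 18.968461990356445), 83.74173736572266) 72 0.1898524290664556
lid bar ((460.049560546875, 295.75537109375), (68.34556579589844, 16.828487396240234), 43.95475387573242) 108
handle ((662.0220947265625, -210.9459228515625), (19.90770149230957, 17.407716751098633), 83.1999740600586) 90 0.18868340001806344
lid bar ((461.2320556640625, 297.8691711425781), (62.149452209472656, 18.715551376342773), 42.44072341918945) 225
```

>>> carry_out(series=[[100,-0.01,0.0254,0,0,0,2.5],[100,-0.01,0.0254,0,0,0,2.5],[100,-0.01,0.0254,0,0,0,2.5],[100,-0.01,0.0254,0,0,0,2.5],[100,-0.01,0.0254,0,0,0,2.5],[100,-0.01,0.0254,0,0,0,2.5],[100,-0.01,0.0254,0,0,0,2.5],[100,-0.01,0.0254,0,0,0,2.5],[100,-0.01,0.0254,0,0,0,2.5],[100,-0.01,0.0254,0,0,0,2.5]])

```text
time: 40.1
position: [0.5601, 0.0451, 0.3156]
tool_rot: [3.141, -0.001, -2.894]
contact_force: [0.5, -0.0, 0.9]
finger_gap: 0.085
gripper_force: 0.0
```

>>> carry_out(series=[[100,-0.011,0.0282,-0.008,0,0,3],[100,-0.011,0.0282,-0.008,0,0,3],[100,-0.011,0.0282,-0.008,0,0,3],[100,-0.011,0.0282,-0.008,0,0,3],[100,-0.011,0.0282,-0.008,0,0,3],[100,-0.011,0.0282,-0.008,0,0,3],[100,-0.011,0.0282,-0.008,0,0,3],[100,-0.011,0.0282,-0.008,0,0,3],[100,-0.0125,0.0274,-0.006,0,0,6],[100,0,0,0,0,0,0]])

```text
time: 41.1
position: [0.4582, 0.2993, 0.2448]
tool_rot: [3.14, -0.002, -2.366]
contact_force: [1.0, -0.9, -0.1]
finger_gap: 0.0856
gripper_force: 0.0
```

```bash
python3 - <<'E'
from h import *
d=snap('wrist'); save(d,'w10.png'); s=d['s']; print(s['time'],s['position'],np.degrees(s['tool_rot']))
P=cloud(d).reshape(-1,3);P=P[np.isfinite(P[:,0])]
r=np.hypot(P[:,0]-.458,P[:,1]-.298)
B=P[(r<.1)&(P[:,2]>.040)&(P[:,2]<.05)]; print('lid bar',cv2.minAreaRect((B[:,:2]*1000).astype(np.float32)),len(B),np.median(B[:,2]))
B=P[(r<.15)&(P[:,2]>.0055)&(P[:,2]<.012)]; print(len(B)); c=cv2.minEnclosingCircle(B[np.hypot(B[:,0]-.459,B[:,1]-.297)<.0665,:2].astype(np.float32)); print(c)
E
```

```text
41.1 [0.4581882  0.2992585  0.24480253] [ 1.79899314e+02 -1.24764535e-01 -1.35578845e+02]
lid bar ((461.0488586425781, 300.43817138671875), (64.46578216552734, 15.632049560546875), 44.7262077331543) 1013 0.04400831086759088
10604
((0.4591372013092041, 0.29733240604400635), 0.0664050430059433)
```

>>> carry_out(series=[[100,0.0025,0,-0.015,0,0,0],[100,0,0,-0.03,0,0,0],[100,0,0,-0.03,0,0,0],[100,0,0,-0.03,0,0,0],[100,0,0,-0.03,0,0,0],[100,0,0,-0.03,0,0,0],[100,0,0,-0.025,0,0,0],[100,0,0,-0.012,0,0,0],[100,0,0,-0.01,0,0,0],[100,0,0,0,0,0,0]])

```text
time: 42.15
position: [0.4629, 0.2966, 0.0338]
tool_rot: [3.141, -0.001, -2.374]
contact_force: [-0.7, -1.0, 0.4]
finger_gap: 0.0853
gripper_force: 0.0
```

>>> carry_out(series=[[100,0,0,0,0,0,0],[60,0,0,0,0,0,0],[40,0,0,0,0,0,0],[0,0,0,0,0,0,0],[0,0,0,0,0,0,0],[0,0,0,0,0,0,0],[0,0,0,0,0,0,0],[0,0,0,0,0,0,0],[0,0,0,0,0,0,0],[0,0,0,0,0,0,0]])

```text
time: 43.15
position: [0.463, 0.2975, 0.0347]
tool_rot: [3.141, 0.001, -2.372]
contact_force: [-2.0, 0.8, 5.1]
finger_gap: 0.0148
gripper_force: 60.0
```

>>> carry_out(series=[[0,0,0,0.01,0,0,0],[0,0,0,0.02,0,0,0],[0,0,0,0.025,0,0,0],[0,0,0,0.025,0,0,0],[0,0,0,0.025,0,0,0],[0,0,0,0.025,0,0,0],[0,0,0,0.02,0,0,0],[0,0,0,0.01,0,0,0],[0,0,0,0,0,0,0],[0,0,0,0,0,0,0]])

```text
time: 44.15
position: [0.4626, 0.2968, 0.1935]
tool_rot: [3.141, -0.001, -2.373]
contact_force: [-0.1, 0.9, -4.6]
finger_gap: 0.0148
gripper_force: 59.0
```

```bash
cat > lid.py <<'E'
from h import *
from scipy.optimize import least_squares
def run(zoff=.0347-.008):
    for n in ['wrist','scene','side']:
        d=snap(n); save(d,'L_'+n+'.png'); s=arm.read_state(); t=np.array(s['position']); yaw=s['tool_rot'][2]
        P=cloud(d).reshape(-1,3);P=P[np.isfinite(P[:,0])]
        q=P-t; z0=-zoff
        # normalise lid-top plane
        r=np.hypot(q[:,0],q[:,1]); m=(r<.1)&(r>.03)&(abs(q[:,2]-z0)<.005); Q=q[m]
        A=np.c_[Q[:,:2],np.ones(len(Q))]; pl=np.linalg.lstsq(A,Q[:,2],rcond=None)[0]
        c=np.zeros(2)
        def res(p):
            h=np.hypot(Q[:,0]-p[0],Q[:,1]-p[1]); return np.where(h<.07,np.maximum(0,h-.066),.0)
        # enclosing: fit boundary points by angle
        for _ in range(5):
            v=Q[:,:2]-c; h=np.hypot(*v.T); a=np.degrees(np.arctan2(v[:,1],v[:,0]))
            E=[]; 
            for k in range(-180,180,4):
                mm=(a>=k)&(a<k+4)&(h<.0695)
                if mm.sum()>2 and h[mm].max()>.06: E.append(Q[mm][np.argmax(h[mm]),:2])
            E=np.array(E); c=least_squares(lambda p:np.hypot(E[:,0]-p[0],E[:,1]-p[1])-.066,c,loss='soft_l1',f_scale=.001).x
        v=Q[:,:2]-c; h=np.hypot(*v.T); L=v[(h>.0715)&(h<.08)]
        la=np.degrees(0.5*np.angle(np.mean(np.exp(2j*np.arctan2(L[:,1],L[:,0]))))) if len(L) else None
        print(n,'lid-TCP',c.round(4),'n',len(E),'lugs',la,len(L),'top rel TCP',pl.round(4),'TCP',t.round(4),np.degrees(yaw).round(2))
if __name__=='__main__': run()
E
python3 lid.py
```

```text
wrist lid-TCP [0.0001 0.0011] n 66 lugs 44.352596614434596 588 top rel TCP [ 0.0001 -0.0004 -0.0263] TCP [0.4624 0.2967 0.1931] -135.95
scene lid-TCP [-0.0005 -0.0018] n 72 lugs 44.56215956446472 49 top rel TCP [-0.0077 -0.003  -0.0262] TCP [0.4623 0.2967 0.193 ] -135.95
side lid-TCP [-0.0016 -0.0032] n 76 lugs 45.21281600897516 13 top rel TCP [ 0.0017  0.0017 -0.0269] TCP [0.4624 0.2968 0.1931] -135.94
```

>>> carry_out(series=[[0,0.004,-0.012,0,0,0,0.8],[0,0.008,-0.024,0,0,0,0.8],[0,0.01,-0.03,0,0,0,0.8],[0,0.01,-0.031,0,0,0,0.8],[0,0.01,-0.031,0,0,0,0.8],[0,0.01,-0.031,0,0,0,0.8],[0,0.01,-0.031,0,0,0,0.8],[0,0.01,-0.03,0,0,0,0.8],[0,0.009,-0.027,0,0,0,0.8],[0,0.0059,-0.0165,0,0,0,0.8]])

```text
time: 45.3
position: [0.5501, 0.0316, 0.1934]
tool_rot: [3.141, -0.001, -2.234]
contact_force: [0.9, 1.0, -4.0]
finger_gap: 0.0152
gripper_force: 58.9
```

>>> carry_out(series=[[0,0,0,0,0,0,0],[0,0,0,0,0,0,0],[0,0,0,0,0,0,0],[0,0,0,0,0,0,0],[0,0,0,0,0,0,0],[0,0,0,0,0,0,0],[0,0,0,0,0,0,0],[0,0,0,0,0,0,0],[0,0,0,0,0,0,0],[0,0,0,0,0,0,0]])

```text
time: 46.3
position: [0.55, 0.0336, 0.1943]
tool_rot: [3.142, -0.0, -2.233]
contact_force: [-0.3, -0.7, -4.7]
finger_gap: 0.0152
gripper_force: 59.1
```

```bash
python3 - <<'E'
import lid; lid.run()
from h import *
from scipy.optimize import least_squares
for n in ['L_wrist','L_scene','L_side']:
    P=cloud(load(n)).reshape(-1,3)
    r=np.hypot(P[:,0]-.5487,P[:,1]-.0313);Q=P[(r<.092)&(r>.065)&(P[:,2]>.11)&(P[:,2]<.12)]
    if len(Q)<100: print(n,len(Q)); continue
    res=lambda q:(lambda h:np.maximum(0,h-.086)+np.maximum(0,.0695-h))(np.hypot(Q[:,0]-q[0],Q[:,1]-q[1]))
    print(n,len(Q),'pot',least_squares(res,[.548,.032],loss='soft_l1',f_scale=.001).x)
E
```

```text
wrist lid-TCP [-0.0001  0.001 ] n 66 lugs 52.425137915340756 587 top rel TCP [ 0.0016  0.0006 -0.0267] TCP [0.55   0.0336 0.1943] -127.95
scene lid-TCP [-0.0001 -0.0005] n 66 lugs 52.5441953219362 42 top rel TCP [-0.0067 -0.0021 -0.026 ] TCP [0.55   0.0336 0.1943] -127.95
side lid-TCP [-0.0002 -0.0015] n 72 lugs 52.67958002405649 24 top rel TCP [ 0.0031  0.0019 -0.0256] TCP [0.55   0.0336 0.1943] -127.95
L_wrist 6196 pot [0.54828354 0.03243264]
L_scene 935 pot [0.54900076 0.03174182]
L_side 572 pot [0.54850526 0.03044609]
```

>>> carry_out(series=[[0,-0.0013,-0.0017,-0.006,0,0,0],[0,0,0,-0.008,0,0,0],[0,0,0,-0.008,0,0,0],[0,0,0,-0.008,0,0,0],[0,0,0,-0.006,0,0,0],[0,0,0,-0.005,0,0,0],[0,0,0,-0.005,0,0,0],[0,0,0,-0.004,0,0,0],[0,0,0,-0.003,0,0,0],[0,0,0,0,0,0,0]])

```text
time: 47.45
position: [0.5485, 0.0319, 0.1409]
tool_rot: [3.141, -0.0, -2.233]
contact_force: [-0.6, 0.3, -3.9]
finger_gap: 0.0149
gripper_force: 59.2
```

>>> carry_out(series=[[0,0,0,-0.002,0,0,0],[0,0,0,-0.002,0,0,0],[0,0,0,-0.001,0,0,0],[0,0,0,-0.001,0,0,0],[0,0,0,-0.001,0,0,0],[0,0,0,0,0,0,0],[0,0,0,0,0,0,0],[0,0,0,0,0,0,0],[0,0,0,0,0,0,0],[0,0,0,0,0,0,0]])

```text
time: 48.45
position: [0.5487, 0.0319, 0.1347]
tool_rot: [-3.141, 0.0, -2.233]
contact_force: [-3.4, 0.0, 6.1]
finger_gap: 0.0148
gripper_force: 60.3
```

>>> carry_out(series=[[0,0,0,0,0,0,-2],[0,0,0,0,0,0,-4],[0,0,0,0,0,0,-4],[0,0,0,0,0,0,-4],[0,0,0,0,0,0,-4],[0,0,0,0,0,0,-4],[0,0,0,0,0,0,-4],[0,0,0,0,0,0,-4],[0,0,0,0,0,0,-4],[0,0,0,0,0,0,-4]])

```text
time: 49.45
position: [0.5495, 0.032, 0.1347]
tool_rot: [-3.141, 0.002, -2.899]
contact_force: [-0.1, 0.6, 2.9]
finger_gap: 0.0152
gripper_force: 60.2
```

>>> carry_out(series=[[0,0,0,0,0,0,-4],[0,0,0,0,0,0,-4],[0,0,0,0,0,0,-4],[0,0,0,0,0,0,-4],[0,0,0,0,0,0,-4],[0,0,0,0,0,0,-4],[0,0,0,0,0,0,-3],[0,0,0,0,0,0,-3],[0,0,0,0,0,0,-3],[0,0,0,0,0,0,0]])

```text
time: 50.45
position: [0.5495, 0.032, 0.1347]
tool_rot: [3.141, 0.002, 2.81]
contact_force: [0.2, 1.2, 3.2]
finger_gap: 0.0149
gripper_force: 60.1
```

```bash
python3 -c "
import lid; lid.run()
from h import arm
print(arm.read_state())"
```

```text
wrist lid-TCP [0.0002 0.0006] n 65 lugs -89.71495312289595 151 top rel TCP [-0.0016  0.0005 -0.0267] TCP [0.5495 0.0319 0.1347] 161.11
scene lid-TCP [-0.0014 -0.0002] n 64 lugs 77.30347936778183 66 top rel TCP [-0.0004 -0.0041 -0.0262] TCP [0.5495 0.0319 0.1347] 161.12
side lid-TCP [0.0004 0.0004] n 77 lugs 50.57400037746319 50 top rel TCP [ 0.0053  0.0067 -0.0257] TCP [0.5495 0.0319 0.1347] 161.12
{'time': 50.6, 'joints': array([-7.49681865e-02,  4.25653421e-01, -2.69793678e-01,  8.73628645e-01,
        3.38721532e-04,  2.54602630e-01]), 'qvel': array([-0.00128913, -0.00200733, -0.00214908, -0.00020931, -0.00054498,
        0.00419724]), 'joint_efforts': array([ -0.26599341, -56.89164162,  27.30238259,   0.67198656,
        -0.42123939,  -0.24100514]), 'position': array([0.54951524, 0.03193611, 0.13473992]), 'tool_rot': array([3.14083150e+00, 1.57980677e-03, 2.81202153e+00]), 'contact_force': array([1.74219159, 1.57289249, 4.34752044]), 'wrist_torque': array([ 0.27941666, -0.28340795, -0.25864449]), 'gripper_force': 60.22241771221161, 'finger_gap': 0.015057029998937162}
```

>>> carry_out(series=[[0,0,0,0,0,0,-1],[0,0,0,0,0,0,-1],[0,0,0,0,0,0,-1],[0,0,0,0,0,0,-1],[0,0,0,0,0,0,0],[0,0,0,0,0,0,0],[0,0,0,0,0,0,0],[0,0,0,0,0,0,0],[0,0,0,0,0,0,0],[0,0,0,0,0,0,0]])

```text
time: 51.6
position: [0.5494, 0.032, 0.1348]
tool_rot: [3.141, 0.002, 2.744]
contact_force: [1.4, 0.1, 5.6]
finger_gap: 0.0151
gripper_force: 73.8
```

```bash
python3 -c "
from h import arm
s=arm.read_state();print(s['tool_rot'],s['wrist_torque'],s['contact_force'],s['position'])"
```

```text
[3.14133577e+00 1.52057677e-03 2.74368103e+00] [ 0.07394254 -0.31133416  1.65161049] [1.41376017 0.08635655 5.56179898] [0.54935104 0.03197263 0.13475774]
```

>>> carry_out(series=[[0,0,0,0,0,0,1],[0,0,0,0,0,0,0],[30,0,0,0,0,0,0],[60,0,0,0,0,0,0],[100,0,0,0,0,0,0],[100,0,0,0,0,0,0],[100,0,0,0,0,0,0],[100,0,0,0,0,0,0],[100,0,0,0,0,0,0],[100,0,0,0,0,0,0]])

```text
time: 52.6
position: [0.5487, 0.0319, 0.1343]
tool_rot: [3.142, 0.0, 2.759]
contact_force: [-0.4, -0.3, -0.2]
finger_gap: 0.0853
gripper_force: 0.0
```

>>> carry_out(series=[[100,0,0,0.01,0,0,0],[100,0,0,0.02,0,0,0],[100,0,0,0.02,0,0,0],[100,0,0,0.02,0,0,0],[100,0,0,0.02,0,0,0],[100,0,0,0.02,0,0,0],[100,0,0,0.02,0,0,0],[100,0,0,0.02,0,0,0],[100,0,0,0.01,0,0,0],[100,0,0,0,0,0,0]])

```text
time: 53.6
position: [0.5493, 0.0319, 0.2959]
tool_rot: [3.141, 0.003, 2.759]
contact_force: [-0.4, -0.4, -0.4]
finger_gap: 0.0852
gripper_force: 0.0
```

```bash
python3 - <<'E'
from h import *
for n in ['wrist','scene']:
    d=snap(n); save(d,'F_'+n+'.png'); P=cloud(d).reshape(-1,3);P=P[np.isfinite(P[:,0])]; r=np.hypot(P[:,0]-.549,P[:,1]-.032)
    B=P[(r<.06)&(P[:,2]>.139)&(P[:,2]<.15)]; print('bar',cv2.minAreaRect((B[:,:2]*1000).astype(np.float32)),np.median(B[:,2]))
    T=P[(r<.062)&(P[:,2]>.1)&(P[:,2]<.115)]; print('top',np.linalg.lstsq(np.c_[T[:,:2]-[.549,.032],np.ones(len(T))],T[:,2],rcond=None)[0])
    B=P[(abs(P[:,0]-.661)<.03)&(abs(P[:,1]+.212)<.03)&(P[:,2]>.184)&(P[:,2]<.196)]
    if len(B): print('handle',cv2.minAreaRect((B[:,:2]*1000).astype(np.float32)))
w=load('F_wrist')['img'][:,:,::-1];c=d['img'][:,:,::-1]
cv2.imwrite('pics/end.png',np.hstack([cv2.resize(w[:,80:560],(400,400)),cv2.resize(c[170:400,100:330],(400,400))]))
E
```

```text
bar ((548.9302368164062, 32.948036193847656), (15.98835277557373, 63.715518951416016), 70.24382019042969) 0.14391127379753285
top [ 0.00083609 -0.00046764  0.10838981]
handle ((661.1962890625, -208.1341552734375), (18.27709197998047, 19.064992904663086), 76.97098541259766)
bar ((549.467041015625, 31.622041702270508), (17.876489639282227, 64.5409927368164), 70.43313598632812) 0.14414502845833127
top [-0.00471754 -0.00026738  0.10894369]
handle ((661.7691040039062, -210.56878662109375), (19.397457122802734, 17.453346252441406), 76.90614318847656)
```

View pics/end.png

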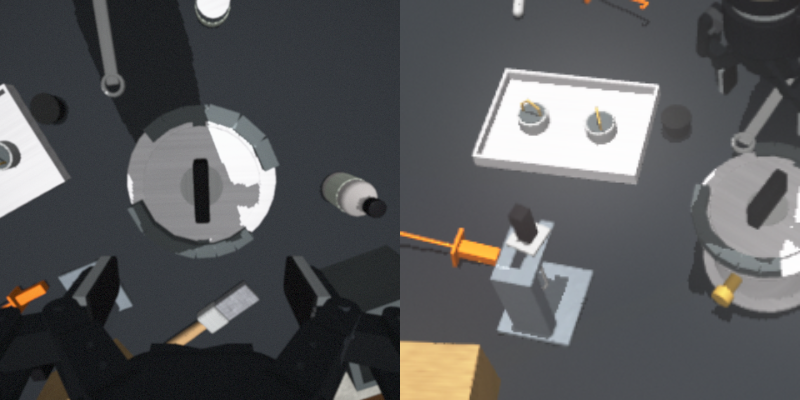

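The closing picture shows the lid flat on the rim with its bar at about -20°, the hook in the fork and both canisters standing in the tray.

```bash
python3 -c "
from bench import arm
print(arm.finish_job())"
```

```text
the job is handed in; nothing more can be done
None
```

The job is handed in, with no verdict returned: both canisters present (third sleeve empty) stand in the tray, the hook hangs back in its fork, and the lid is seated and twisted clockwise to the stop, all checked in the final images.

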